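Replace the blown fuses on the bench fuse board

ROBOT

A 6-joint arm with a two-finger parallel gripper is mounted at the origin on a cart in front of the work surface, level with it; the furniture and walls round the work are solid. World frame = base frame: x ahead of the robot, y to its left, z up, the work surface at z = 0. Lengths are in m, angles in rad, forces in N, time in s.
With the tool pointing down it reaches from about 0.35 to 0.975 m from the base axis. Payload 4.9 kg.
Tool frame: the origin (TCP) lies on the front face of the gripper's body, between the roots of the fingers; the fingertips stand ctrl.finger_overhang ahead of it and the grasp point (between the pads) lies 54 mm ahead of it (ctrl.finger_overhang is the distance from the TCP to the fingertips, in m); z points along the fingers, y is the line along which they close (so a half turn about z gives the same grasp; the last joint's range is limited). The gripper opens to 85 mm and grips with 20 to 120 N. Pads are 22 mm wide; open, the fingers measure 114 mm over their backs; the gripper's body (76 mm by 85 mm) begins 54 mm behind the grasp point. The pads swing forward as they close: fully open they stand 13 mm farther back than shut.
Start: joints at [-1.447, 0.053, 1.613, -0, 1.476, -0.119], TCP at [0.15, -0.607, 0.304] pointing down, gripper open.
Joint ranges: [-3.01, 3.01], [-1.01, 2.22], [0.06, 2.58], [-1.02, 4.17], [0.09, 2.62], [-3.14, 3.14]. Speed limits (rad/s): [2.57, 2.57, 3.14, 3.14, 3.14, 3.14].

INTERFACE

Orientations are given as a rotation vector (axis times angle).
In Python, from station import ctrl, vision gives the robot as it stands. The module is installed in compiled form; this text tells all that it offers.
- The arm moves only by the tool drive_tool, never from a script. Its argument "rows" is a list of rows, each a list of 2 entries, a list of its own where there are three numbers: the shift along the tool's x, y, z in m, then the turn about the tool's z in rad. A call has 1 to 10 rows; each row shifts and turns the commanded pose from where the row before left it, along the tool's axes as they then stand; what a row does not reach is not made up. A row lasts 1/10 s, in which the tool goes at most 50 mm and 8.59 degrees, less where a joint would pass 70% of its speed; a pose out of reach is approached as far as the arm can. A call with a gripper value outside its range is refused whole. "jaw" is the closure, from 0 (fully open) to 1 (shut), set as the call begins (left out, the last holds). The fingers move at their own pace and stop on an object; "grip_force" is the grip in N (left out, the last holds). Time passes only in rows, so rows that do not move let the fingers close. It gives the time, the measured TCP pose, the force, the opening and the grip force at its end, in the units of the state.
- ctrl.get_obs(): the state, without advancing time (a new reading comes with each control period).
- vision.get_image(name): name is "side" or "top"; returns a dict with "image" (480x640x3 uint8, blue, green, red), "vertical_fov" (degrees; the focal length in pixels is half the picture's height over the tangent of half this angle, whatever the lens; pixels are square), "cx", "cy" (the principal point, pixels), "R" (3x3) and "t" (3): a world point X has camera coordinates R X + t. Camera axes: x right, y down, z forward; pixel columns grow to the right and rows downward; lengths in m; the calibration is good to about 2 mm. A picture is of the moment at which its call begins. There is no depth.
- ctrl.finish_job(): hands the job in; it is judged then, once.
The state is a dict: "t": time; "q": joint angles; "dq": joint speeds; "effort": joint torques, N m; "tool_pos": TCP position; "tool_rot": TCP orientation; "contact_force": force on the tool from outside, world axes, zero at the start; "wrist_torque": the same for the moment, N m; "opening": finger opening in m; "grip_force": force on a finger pad.
Only numpy, scipy, OpenCV 4.12 (cv2) and the standard library are available. Lean on these libraries where they do the work, as an engineer would, in place of code of your own. Each camera call takes 0.05 s, during which the arm holds its last target. There are 200 camera calls.

TASK

Some fuses on the bench's four-way fuse board have blown. Before touching them, press the big mushroom stop button fully down and let it go; then pull every blown fuse (a striker pin sticks out of one end) out of its clips and put it in the empty black tray, and snap the three spare fuses lying on the bench fully home in the free ways, end caps in the clips, so that all four ways hold a sound fuse. Only when all are in, press the smaller start button fully down and let it go; leave the sound fuse that is already in the board, the tape roll and the marker where they are.

Things in the scene. Friction and masses are not known exactly. Their poses are not given: they have to be found in the camera images.
- fuse_board: Fixed grey fuse board, 215 mm (its x) by 300 mm (its y), plate 16 mm thick; origin at the centre of its underside, z up. Four ways, 68 mm apart along y, each with two upward-open C-shaped copper spring clips, 14 mm wide, 110 mm apart along x, with an 86 mm gap down to the plate between their black insulators. Ribs 33 mm high between the ways stand only beside the clips.
- way1 (a point): Way 1, counted from the board's +y side: where the centre of a fully seated fuse lies, 49.5 mm above the bench. Axes as the board's; the fuse lies along x, either end first, up to 8 mm off along x. Lips 28 mm apart, tops 14 mm above this point; a fuse laid on them lies 14 mm high, and snaps in when pushed straight down with 10 to 15 N. A straight pull of 10 to 15 N frees it.
- way2 (a point): Way 2, counted from the board's +y side: where the centre of a fully seated fuse lies, 49.5 mm above the bench. Axes as the board's; the fuse lies along x, either end first, up to 8 mm off along x. Lips 28 mm apart, tops 14 mm above this point; a fuse laid on them lies 14 mm high, and snaps in when pushed straight down with 10 to 15 N. A straight pull of 10 to 15 N frees it.
- way3 (a point): Way 3, counted from the board's +y side: where the centre of a fully seated fuse lies, 49.5 mm above the bench. Axes as the board's; the fuse lies along x, either end first, up to 8 mm off along x. Lips 28 mm apart, tops 14 mm above this point; a fuse laid on them lies 14 mm high, and snaps in when pushed straight down with 10 to 15 N. A straight pull of 10 to 15 N frees it.
- way4 (a point): Way 4, counted from the board's +y side: where the centre of a fully seated fuse lies, 49.5 mm above the bench. Axes as the board's; the fuse lies along x, either end first, up to 8 mm off along x. Lips 28 mm apart, tops 14 mm above this point; a fuse laid on them lies 14 mm high, and snaps in when pushed straight down with 10 to 15 N. A straight pull of 10 to 15 N frees it.
- blown_a: Cartridge fuse, 127 mm long, 0.12 kg: round steel end caps 21 mm thick, 18 mm long; between them a white eight-sided body 76 mm long, 23 mm over its flats. Origin at its centre, on its axis; its x axis runs along the fuse. Blown: a striker pin 6 mm thick sticks 12 mm out of the end cap at its -x end. It starts in one of the four ways (an absent one's way is empty).
- blown_b: Cartridge fuse, 127 mm long, 0.12 kg: round steel end caps 21 mm thick, 18 mm long; between them a white eight-sided body 76 mm long, 23 mm over its flats. Origin at its centre, on its axis; its x axis runs along the fuse. Blown: a striker pin 6 mm thick sticks 12 mm out of the end cap at its -x end. It starts in one of the four ways (an absent one's way is empty).
- blown_c: Cartridge fuse, 127 mm long, 0.12 kg: round steel end caps 21 mm thick, 18 mm long; between them a white eight-sided body 76 mm long, 23 mm over its flats. Origin at its centre, on its axis; its x axis runs along the fuse. Blown: a striker pin 6 mm thick sticks 12 mm out of the end cap at its -x end. It starts in one of the four ways (an absent one's way is empty).
- sound: Cartridge fuse, 127 mm long, 0.12 kg: round steel end caps 21 mm thick, 18 mm long; between them a white eight-sided body 76 mm long, 23 mm over its flats. Origin at its centre, on its axis; its x axis runs along the fuse. No pin: it is sound. It sits in one of the four ways from the start and stays there.
- spare_a: Cartridge fuse, 127 mm long, 0.12 kg: round steel end caps 21 mm thick, 18 mm long; between them a white eight-sided body 76 mm long, 23 mm over its flats. Origin at its centre, on its axis; its x axis runs along the fuse. Sound spare, no pin; at the start it lies on the bench in front or to the left of the board.
- spare_b: Cartridge fuse, 127 mm long, 0.12 kg: round steel end caps 21 mm thick, 18 mm long; between them a white eight-sided body 76 mm long, 23 mm over its flats. Origin at its centre, on its axis; its x axis runs along the fuse. Sound spare, no pin; at the start it lies on the bench in front or to the left of the board.
- spare_c: Cartridge fuse, 127 mm long, 0.12 kg: round steel end caps 21 mm thick, 18 mm long; between them a white eight-sided body 76 mm long, 23 mm over its flats. Origin at its centre, on its axis; its x axis runs along the fuse. Sound spare, no pin; at the start it lies on the bench in front or to the left of the board.
- tray: Fixed empty black open tray for the blown fuses, 208 mm (its x) by 113 mm (its y), 60 mm high, inside 196 by 100 mm, floor 2 mm thick; origin at the centre of its underside, z up.
- stop_top (a point): Middle of the top of the stop button: a grey mushroom head 40 mm in diameter, the farther of the two buttons on the grey two-button station (135 by 72 mm, 52 mm high), its top 78 mm above the bench when up. It goes straight down.
- stop_button (a joint): Travel of the stop button, m: 0 up, 0.006 fully down. A spring (2 N at the top, 6 N fully down) brings it back up.
- start_top (a point): Middle of the top of the start button: a flat grey button 25 mm in diameter, the nearer one on the same station, 68 mm from the stop button, its top 67 mm above the bench when up (10 mm above its steel collar). It goes straight down.
- start_button (a joint): Travel of the start button, m: 0 up, 0.006 fully down. A spring (2 N at the top, 6 N fully down) brings it back up.
- etape: Bystander: roll of black tape 62 mm across, 19 mm high, lying to the left of the board, origin at the centre of its underside.
- marker: Bystander: marker pen, 135 mm long (along its y), 17 mm thick, lying in front of the board, origin at the middle of its underside.

How it is judged:
On the way, in this order (a step that is already met when the one before it is completed fails the run):
1. the stop button is pressed fully down, with the fuses in the board not yet touched (value of joint stop_button above 0.005 m and distance of each of blown_a, blown_b, blown_c from where it was at the start of the episode below 0.008 m), for 0.05 s.
2. all three spare fuses are snapped home, one in a way (((horizontal distance between spare_a and way1 below 0.008 m and z of spare_a in the frame of way1 between -0.004 and 0.003 m and angle between the x axis of spare_a and the x axis of way1, either way round below 0.06 rad) or (horizontal distance between spare_a and way2 below 0.008 m and z of spare_a in the frame of way2 between -0.004 and 0.003 m and angle between the x axis of spare_a and the x axis of way2, either way round below 0.06 rad) or (horizontal distance between spare_a and way3 below 0.008 m and z of spare_a in the frame of way3 between -0.004 and 0.003 m and angle between the x axis of spare_a and the x axis of way3, either way round below 0.06 rad) or (horizontal distance between spare_a and way4 below 0.008 m and z of spare_a in the frame of way4 between -0.004 and 0.003 m and angle between the x axis of spare_a and the x axis of way4, either way round below 0.06 rad)) and ((horizontal distance between spare_b and way1 below 0.008 m and z of spare_b in the frame of way1 between -0.004 and 0.003 m and angle between the x axis of spare_b and the x axis of way1, either way round below 0.06 rad) or (horizontal distance between spare_b and way2 below 0.008 m and z of spare_b in the frame of way2 between -0.004 and 0.003 m and angle between the x axis of spare_b and the x axis of way2, either way round below 0.06 rad) or (horizontal distance between spare_b and way3 below 0.008 m and z of spare_b in the frame of way3 between -0.004 and 0.003 m and angle between the x axis of spare_b and the x axis of way3, either way round below 0.06 rad) or (horizontal distance between spare_b and way4 below 0.008 m and z of spare_b in the frame of way4 between -0.004 and 0.003 m and angle between the x axis of spare_b and the x axis of way4, either way round below 0.06 rad)) and ((horizontal distance between spare_c and way1 below 0.008 m and z of spare_c in the frame of way1 between -0.004 and 0.003 m and angle between the x axis of spare_c and the x axis of way1, either way round below 0.06 rad) or (horizontal distance between spare_c and way2 below 0.008 m and z of spare_c in the frame of way2 between -0.004 and 0.003 m and angle between the x axis of spare_c and the x axis of way2, either way round below 0.06 rad) or (horizontal distance between spare_c and way3 below 0.008 m and z of spare_c in the frame of way3 between -0.004 and 0.003 m and angle between the x axis of spare_c and the x axis of way3, either way round below 0.06 rad) or (horizontal distance between spare_c and way4 below 0.008 m and z of spare_c in the frame of way4 between -0.004 and 0.003 m and angle between the x axis of spare_c and the x axis of way4, either way round below 0.06 rad))), for 0.2 s.
3. with all of them in, the start button is pressed fully down (all of step 2 and value of joint start_button above 0.005 m), for 0.05 s.
At the end, for the whole second after the job is handed in: Each spare fuse, and the sound one that was in the board, lies snapped in a way of its own (centre within 8 mm of the way's point in plan, not more than 3 mm above it, along the way to within 0.06 rad), every blown fuse lies in the black tray, both buttons are up again, and everything is at rest (all of step 2 and ((horizontal distance between sound and way1 below 0.008 m and z of sound in the frame of way1 between -0.004 and 0.003 m and angle between the x axis of sound and the x axis of way1, either way round below 0.06 rad) or (horizontal distance between sound and way2 below 0.008 m and z of sound in the frame of way2 between -0.004 and 0.003 m and angle between the x axis of sound and the x axis of way2, either way round below 0.06 rad) or (horizontal distance between sound and way3 below 0.008 m and z of sound in the frame of way3 between -0.004 and 0.003 m and angle between the x axis of sound and the x axis of way3, either way round below 0.06 rad) or (horizontal distance between sound and way4 below 0.008 m and z of sound in the frame of way4 between -0.004 and 0.003 m and angle between the x axis of sound and the x axis of way4, either way round below 0.06 rad)) and x of blown_a in the frame of tray between -0.095 and 0.095 m and y of blown_a in the frame of tray between -0.048 and 0.048 m and z of blown_a in the frame of tray between 0 and 0.065 m and x of blown_b in the frame of tray between -0.095 and 0.095 m and y of blown_b in the frame of tray between -0.048 and 0.048 m and z of blown_b in the frame of tray between 0 and 0.065 m and x of blown_c in the frame of tray between -0.095 and 0.095 m and y of blown_c in the frame of tray between -0.048 and 0.048 m and z of blown_c in the frame of tray between 0 and 0.065 m and linear speed of each of spare_a, spare_b, spare_c, blown_a, blown_b, blown_c below 0.02 m/s and value of joint each of stop_button, start_button below 0.001 m); the robot touches nothing.
It fails at once if the sound fuse in the board is pulled out (distance of sound from where it was at the start of the episode above 0.008 m).
It fails at once if the tape roll or the marker is pushed more than 5 cm (distance of any of etape, marker from where it was at the start of the episode above 0.05 m).
Of blown_a, blown_b, blown_c only 1 to 3 are there at a start; the rules pass over those that are not, and their reading is None.
At some moment in a run one of spare_a, spare_b may be knocked a few centimetres aside while the robot is not near it.
Once in a run the grip may slacken for a moment while it holds something.
It also fails if it takes over 210 s, if anything falls off the work surface, if the arm or the gripper's body presses on something with over 40 N, if the wrist force passes 120 N, or if a joint passes its speed limit or range.

## Working session

There is one attempt and no reset: what is moved stays moved. The work goes in short steps, Python scripts to look and compute and a tool call to move; the robot and the scene stay as the last step left them, time stands still between calls to the robot, and variables do not carry over. Pictures are saved under pics/ and viewed, at most 14 in all, crops included, and the job is handed in when it is done.

Besides the shell and the picture viewer there is one more tool, called after "Emit:" as name(argument=value, ...) on one line, values as JSON. drive_tool: Moves the arm, as the interface text tells. Its arguments: {"type":"object","properties":{"rows":{"type":"array","items":{"type":"array"}},"jaw":{"type":"number"},"grip_force":{"type":"number"}},"required":["rows"]}

```bash
mkdir -p pics; cat > h.py <<'E'
from station import ctrl, vision
import numpy as np, cv2
from scipy.spatial.transform import Rotation as R
def cam(n):
    d=vision.get_image(n); d['f']=240/np.tan(np.radians(d['vertical_fov'])/2); return d
def px2w(d,u,v,z):
    r=d['R'].T@np.array([(u-d['cx'])/d['f'],(v-d['cy'])/d['f'],1]); c=-d['R'].T@d['t']
    return c+r*(z-c[2])/r[2]
def w2px(d,X):
    p=d['R']@np.array(X)+d['t']; return d['cx']+d['f']*p[0]/p[2], d['cy']+d['f']*p[1]/p[2]
E
python3 - <<'E'
from h import *
o=ctrl.get_obs(); print(o['t'],o['tool_pos'],o['tool_rot'],R.from_rotvec(o['tool_rot']).as_matrix().round(3),ctrl.finger_overhang,o['opening'])
import pickle
for n in('top','side'):
    d=cam(n); cv2.imwrite(f'pics/{n}0.png',d['image']); pickle.dump(d,open(n+'.pkl','wb'))
    print(n,d['f'],d['cx'],d['cy'],d['R'].round(3).tolist(),d['t'], -d['R'].T@d['t'])
E
```

```text
0.0 [ 0.15022053 -0.6061824   0.30262628] [-3.11635962e+00 -3.80257750e-01  7.15766750e-05] [[ 0.971  0.24  -0.   ]
 [ 0.24  -0.971  0.002]
 [ 0.    -0.002 -1.   ]] 0.0726 0.0852355807208901
top 500.3829847064516 317.3469576466525 239.45530883405058 [[0.007, -1.0, 0.015], [-0.995, -0.009, -0.1], [0.1, -0.014, -0.995]] [-0.01016673  0.53977093  1.1476939 ] [0.4226255  0.01061946 1.19579773]
side 468.1522852350005 320.47821505372355 235.5816966136884 [[-0.883, -0.47, 0.005], [-0.286, 0.527, -0.8], [0.374, -0.708, -0.599]] [0.46589308 0.20247855 1.06300597] [0.07186447 0.86479644 0.79686777]
```

View pics/top0.png

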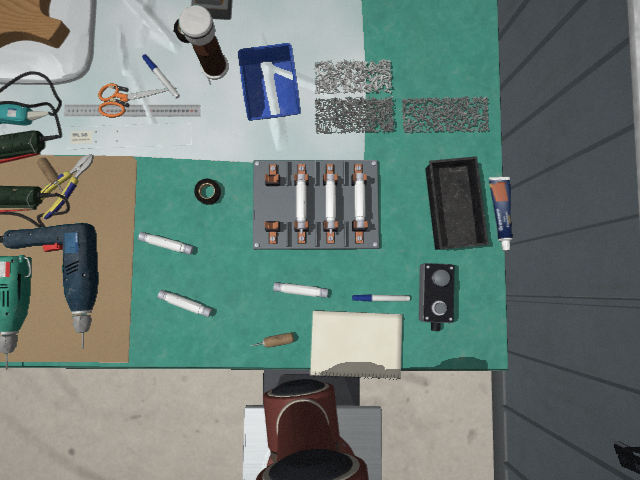

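View pics/side0.png

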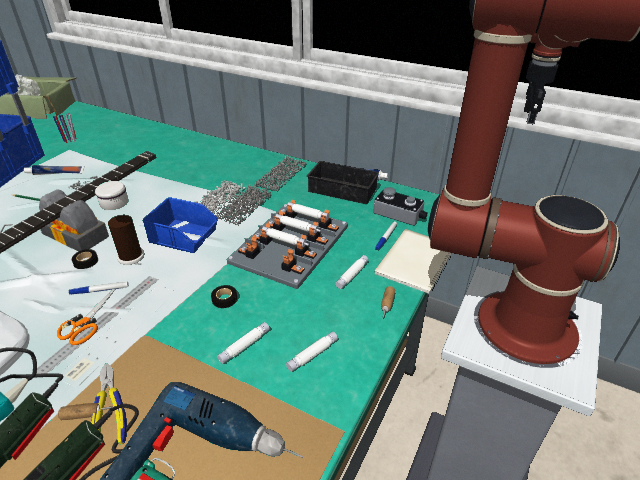

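The top view shows the board at about (316,205): way 1 (leftmost) is empty and ways 2–4 hold fuses. The spares are at (167,243), (185,302) and (301,290), the tray at (458,202), and the station at (438,293). Next I'll enlarge the board and the spares to read the pins and ends.

```bash
python3 - <<'E'
from h import *
a=cv2.imread('pics/top0.png'); 
b=cv2.resize(a[152:257,245:390],None,fx=5.5,fy=5.5,interpolation=cv2.INTER_CUBIC)
cv2.imwrite('pics/board.png',b)
c1=cv2.resize(a[225:325,130:340],None,fx=3.8,fy=3.8,interpolation=cv2.INTER_CUBIC)
cv2.imwrite('pics/spares.png',c1)
c=cv2.resize(a[150:340,340:520],None,fx=3.1,fy=3.1,interpolation=cv2.INTER_CUBIC)
cv2.imwrite('pics/stat.png',c)
E
```

```text
(no output)
```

View pics/board.png

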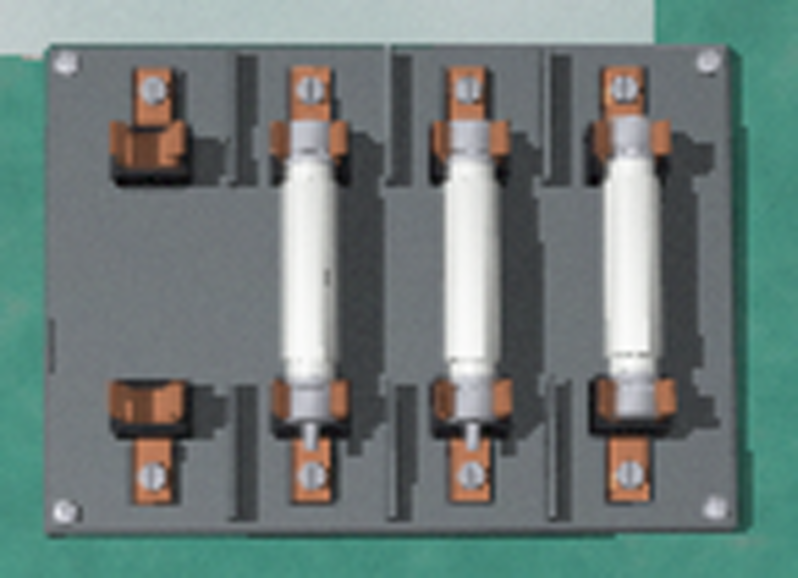

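View pics/spares.png

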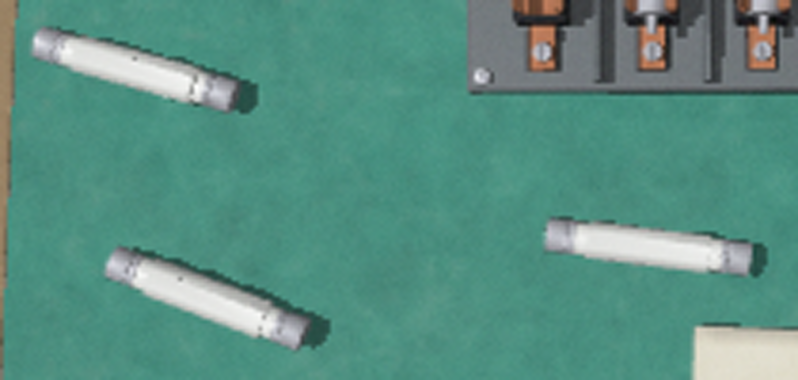

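View pics/stat.png

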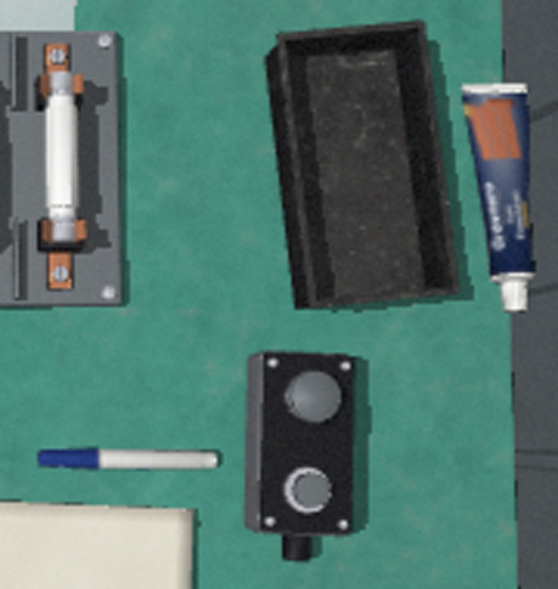

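The crops show pins on the near ends of the fuses in ways 2 (310,435) and 3 (472,435). Way 4 holds the sound fuse, and none of the spares has a pin. The stop top is at crop (313,396), the start top at (312,489), and the tray rim corners at about (280,35), (425,23), (458,291), (297,307).

```bash
python3 - <<'E'
from h import *
import pickle
d=pickle.load(open('top.pkl','rb')); s=pickle.load(open('side.pkl','rb'))
def P(c,o,k,z): return px2w(d,(c[0]+.5)/k-.5+o[0],(c[1]+.5)/k-.5+o[1],z)
b=(245,152);sc=[P(c,b,5.5,.018) for c in((64,62),(708,61),(65,511),(714,507))]
print(np.array(sc).round(4)); c=np.mean(sc,0)
ya=(sc[0]+sc[2]-sc[1]-sc[3]); th=np.arctan2(-ya[0],ya[1]); print('board',c.round(4),'th',th)
X=np.array([np.cos(th),np.sin(th),0]);Y=np.array([-X[1],X[0],0])
for i in range(4):
    w=c+Y*(.102-.068*i); w[2]=.0495; print('way',i+1,w.round(4), np.round(w2px(s,w),1))
for p,q in(((311,122),(311,415)),((470,122),(470,415)),((629,118),(629,418))):
    a,e=P(p,b,5.5,.0495),P(q,b,5.5,.0495); print('fuse',((a+e)/2).round(4),np.linalg.norm(a-e),np.arctan2(*(a-e)[1::-1]))
for p,q in(((33,40),(238,94)),((107,262),(308,333)),((546,234),(752,258))):
    a,e=P(p,(130,225),3.8,.0115),P(q,(130,225),3.8,.0115); m=(a+e)/2; print('spare',m.round(4),np.linalg.norm(a-e),np.arctan2(*(a-e)[1::-1]), np.round(w2px(s,m),1))
o=(340,150)
for n,p,z in(('stop',(313,396),.078),('start',(312,489),.067)): 
    m=P(p,o,3.1,z); print(n,m.round(4), np.round(w2px(s,m),1))
t=[P(p,o,3.1,.06) for p in((280,35),(425,23),(458,291),(297,307))]; print('tray',np.mean(t,0).round(4),np.array(t).round(4))
img=s['image'].copy()
E
```

```text
[[ 0.7241  0.142   0.018 ]
 [ 0.7276 -0.1393  0.018 ]
 [ 0.5275  0.1377  0.018 ]
 [ 0.5317 -0.1412  0.018 ]]
board [ 6.277e-01 -2.000e-04  1.800e-02] th 0.013735107753671663
way 1 [0.6263 0.1018 0.0495] [267.8 250.3]
way 2 [0.6272 0.0338 0.0495] [281.6 236.2]
way 3 [ 0.6282 -0.0342  0.0495] [294.3 223. ]
way 4 [ 0.6291 -0.1022  0.0495] [306.2 210.9]
fuse [0.6286 0.0327 0.0495] 0.12516977142714514 0.010503389762113827
fuse [ 0.6293 -0.0343  0.0495] 0.12527998456956296 0.004744996843183775
fuse [ 0.6302 -0.1015  0.0495] 0.12839523063540303 -0.0010230460447761562
spare [0.5316 0.3539 0.0115] 0.13247633748653115 1.3216079695754348 [241.4 341.9]
spare [0.3894 0.3044 0.0115] 0.1318079585202012 1.2422619089584965 [310.6 350.7]
spare [0.423  0.0329 0.0115] 0.12847622801165212 1.4626639106745631 [350.8 270.9]
stop [ 0.4518 -0.2815  0.078 ] [388.1 189.1]
start [ 0.3849 -0.2825  0.067 ] [409.3 197.9]
tray [ 0.6258 -0.3281  0.06  ] [[ 0.7223 -0.266   0.06  ]
 [ 0.7328 -0.3756  0.06  ]
 [ 0.5306 -0.3951  0.06  ]
 [ 0.5177 -0.2755  0.06  ]]
```

```bash
cat >> h.py <<'E'
def go(x,y,z,yaw):
    """print rows info: target TCP; turn first or last. deltas in current tool axes (before the turn) and after it"""
    o=ctrl.get_obs(); M=R.from_rotvec(o['tool_rot']).as_matrix(); psi=np.arctan2(M[1,0],M[0,0])
    dp=np.array([x,y,z])-o['tool_pos']; a=(psi-yaw+np.pi)%(2*np.pi)-np.pi
    M2=np.array([[np.cos(yaw),np.sin(yaw),0],[np.sin(yaw),-np.cos(yaw),0],[0,0,-1]])
    print('t',round(o['t'],2),'pos',o['tool_pos'].round(4),'yaw',round(psi,3),'tilt',M[:2,2].round(4),'open',round(o['opening'],4),'F',o['contact_force'].round(1))
    print('  d_now',(M.T@dp).round(4),'turn',round(a,3),'d_after_turn',(M2.T@dp).round(4))
E
python3 -c "
from h import *
go(.4518,-.2815,.200,.24)"
```

```text
t 0.1 pos [ 0.1502 -0.6062  0.3028] yaw 0.243 tilt [-0.0002  0.0019] open 0.0856 F [-0.  -0.4  0.6]
  d_now [ 0.3708 -0.2425  0.1033] turn 0.003 d_after_turn [ 0.3701 -0.2437  0.1028]
```

Emit:
drive_tool(rows=[[[0,0,0],0],[[0,0,0],0],[[0,0,0],0]], jaw=1)

```text
t: 0.4
tool_pos: [0.1503, -0.6066, 0.3037]
tool_rot: [-3.118, -0.38, -0.0]
contact_force: [0.4, -0.1, -0.0]
opening: 0.0438
grip_force: 0.0
```

Emit:
drive_tool(rows=[[[0.037,-0.0243,0.01],0],[[0.037,-0.0243,0.01],0],[[0.037,-0.0243,0.01],0],[[0.037,-0.0243,0.01],0],[[0.037,-0.0243,0.01],0],[[0.037,-0.0243,0.01],0],[[0.037,-0.0243,0.01],0],[[0.037,-0.0243,0.01],0],[[0.037,-0.0243,0.01],0],[[0.037,-0.0243,0.01],0]])

```text
t: 1.4
tool_pos: [0.452, -0.2804, 0.2039]
tool_rot: [3.118, 0.38, 0.001]
contact_force: [0.0, -0.4, 0.2]
opening: -0.0002
grip_force: 0.0
```

Emit:
drive_tool(rows=[[[0,0,0],0],[[0,0,0],0]])

```text
t: 1.6
tool_pos: [0.4513, -0.281, 0.2037]
tool_rot: [-3.118, -0.384, 0.001]
contact_force: [0.1, 0.4, -0.0]
opening: -0.0002
grip_force: 0.0
```

```bash
python3 -c "
from h import *
print(ctrl.finger_overhang, ctrl.get_obs()['q'])
go(.4518,-.2815,.160,.24)"
```

```text
0.0726 [-6.96761293e-01 -8.65725509e-02  1.92262515e+00 -5.20822723e-04
  1.30608406e+00  6.28981662e-01]
t 1.6 pos [ 0.4513 -0.281   0.2037] yaw 0.245 tilt [-0.0007 -0.    ] open -0.0002 F [ 0.1  0.4 -0. ]
  d_now [0.0004 0.0006 0.0437] turn 0.005 d_after_turn [0.0003 0.0005 0.0437]
```

Emit:
drive_tool(rows=[[[0,0,0.03],0],[[0,0,0.02],0],[[0,0,0.005],0],[[0,0,0],0]])

```text
t: 2.0
tool_pos: [0.4501, -0.2827, 0.1491]
tool_rot: [-3.118, -0.378, 0.002]
contact_force: [-1.5, 1.0, 2.7]
opening: -0.0
grip_force: 1.2
```

Emit:
drive_tool(rows=[[[0,0,0.003],0],[[0,0,0.002],0],[[0,0,0],0]])

```text
t: 2.3
tool_pos: [0.4514, -0.283, 0.1453]
tool_rot: [3.115, 0.38, 0.002]
contact_force: [-1.8, -2.3, 4.8]
opening: -0.0
grip_force: 2.5
```

Emit:
drive_tool(rows=[[[0,0,0.002],0],[[0,0,0.001],0],[[0,0,0.001],0],[[0,0,0],0],[[0,0,0],0]])

```text
t: 2.8
tool_pos: [0.4517, -0.2832, 0.1442]
tool_rot: [3.116, 0.381, 0.0]
contact_force: [-10.0, 2.3, 19.5]
opening: -0.0002
grip_force: 10.3
```

Emit:
drive_tool(rows=[[[0,0,-0.02],0],[[0,0,-0.04],0],[[0,0,-0.04],0],[[0,0,0],0.12],[[0,0,0],0.11],[[0,0,0],0]], jaw=0.35)

```text
t: 3.4
tool_pos: [0.4512, -0.2816, 0.2402]
tool_rot: [3.141, 0.021, 0.002]
contact_force: [0.1, 0.5, -0.8]
opening: 0.0558
grip_force: 0.0
```

```bash
python3 -c "
from h import *
go(.6286,.033,.200,.012)"
```

```text
t 3.4 pos [ 0.4512 -0.2816  0.2402] yaw 0.013 tilt [ 0.0012 -0.0001] open 0.0558 F [ 0.1  0.5 -0.8]
  d_now [ 0.1815 -0.3122  0.0404] turn 0.001 d_after_turn [ 0.1811 -0.3125  0.0402]
```

Emit:
drive_tool(rows=[[[0.0227,-0.039,0.005],0],[[0.0227,-0.039,0.005],0],[[0.0227,-0.039,0.005],0],[[0.0227,-0.039,0.005],0],[[0.0227,-0.039,0.005],0],[[0.0227,-0.039,0.005],0],[[0.0227,-0.039,0.005],0],[[0.0227,-0.039,0.005],0],[[0,0,0],0],[[0,0,0],0]])

```text
t: 4.4
tool_pos: [0.6284, 0.0336, 0.1988]
tool_rot: [-3.141, -0.026, 0.003]
contact_force: [-0.1, -0.7, -0.2]
opening: 0.0556
grip_force: 0.0
```

```bash
python3 - <<'E'
from h import *
go(.6286,.0333,.1035,.012)
s=cam('side'); cv2.imwrite('pics/s1.png',cv2.resize(s['image'][130:290,200:400],None,fx=3.7,fy=3.7,interpolation=cv2.INTER_CUBIC))
E
```

```text
t 4.4 pos [0.6284 0.0336 0.1988] yaw 0.017 tilt [-0.0017  0.0001] open 0.0556 F [-0.1 -0.7 -0.2]
  d_now [0.0003 0.0003 0.0953] turn 0.005 d_after_turn [0.0002 0.0003 0.0953]
```

View pics/s1.png

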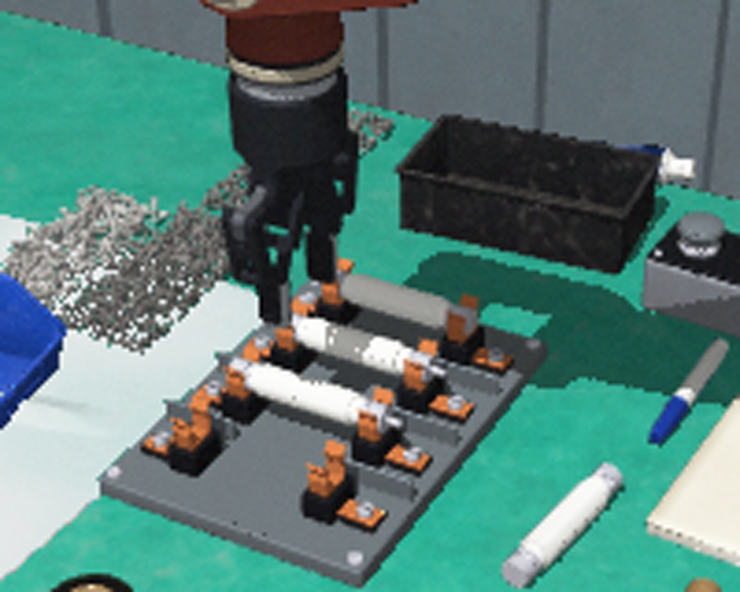

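The side view shows the open fingers above way 2, around (290,280) in the crop. Pins are clearly visible on the fuses in ways 2 and 3. Going down to grip.

Emit:
drive_tool(rows=[[[0,0,0.035],0],[[0,0,0.035],0],[[0,0,0.02],0],[[0,0,0.005],0],[[0,0,0],0]])

```text
t: 4.95
tool_pos: [0.6279, 0.0315, 0.1043]
tool_rot: [-3.141, -0.019, 0.002]
contact_force: [0.5, -0.1, -0.3]
opening: 0.0555
grip_force: 0.0
```

Emit:
drive_tool(rows=[[[0,0,0],0],[[0,0,0],0],[[0,0,0],0],[[0,0,0],0],[[0,0,0],0]], jaw=1, grip_force=70)

```text
t: 5.45
tool_pos: [0.6299, 0.032, 0.1073]
tool_rot: [3.14, 0.02, 0.005]
contact_force: [-1.4, -2.2, 7.1]
opening: 0.0213
grip_force: 68.9
```

Emit:
drive_tool(rows=[[[0,0,-0.005],0],[[0,0,-0.005],0],[[0,0,-0.01],0],[[0,0,-0.01],0],[[0,0,-0.02],0],[[0,0,-0.03],0],[[0,0,-0.03],0],[[0,0,0],0]])

```text
t: 6.25
tool_pos: [0.632, 0.0329, 0.2236]
tool_rot: [-3.141, -0.021, -0.021]
contact_force: [0.2, 0.1, -0.7]
opening: 0.0211
grip_force: 70.6
```

```bash
python3 - <<'E'
from h import *
# tray centre (.6258,-.3281) yaw .07 ; slots +-0.024
y=.07
for s in(.024,-.024): print(.6258-np.sin(y)*s,-.3281+np.cos(y)*s)
go(.6241,-.3042,.21,.07)
s=cam('side'); cv2.imwrite('pics/s2.png',cv2.resize(s['image'][130:290,200:400],None,fx=3.7,fy=3.7,interpolation=cv2.INTER_CUBIC))
E
```

```text
0.6241213716638992 -0.30415877599392127
0.6274786283361008 -0.35204122400607873
t 6.25 pos [0.632  0.0329 0.2236] yaw 0.013 tilt [0.0133 0.0002] open 0.0211 F [ 0.2  0.1 -0.7]
  d_now [-0.0126  0.337   0.0135] turn -0.057 d_after_turn [-0.0315  0.3358  0.0136]
```

View pics/s2.png

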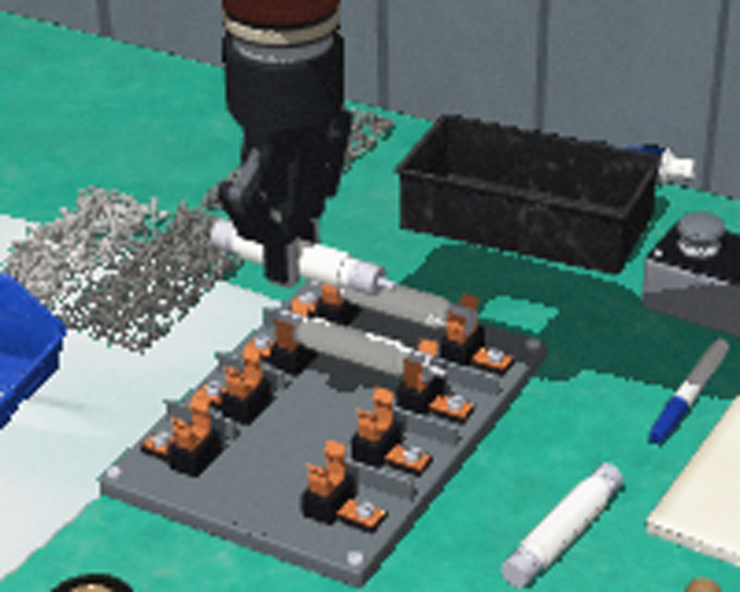

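The side crop shows the fuse held in the fingers at (300,255), and way 2 is empty. Carrying it to the tray.

Emit:
drive_tool(rows=[[[0,0,0],-0.057],[[-0.004,0.042,0],0],[[-0.004,0.042,0],0],[[-0.004,0.042,0],0],[[-0.004,0.042,0],0],[[-0.004,0.042,0],0],[[-0.004,0.042,0],0],[[-0.004,0.042,0],0],[[-0.004,0.042,0.01],0],[[0,0,0.02],0]])

```text
t: 7.3
tool_pos: [0.6202, -0.3103, 0.1865]
tool_rot: [3.136, 0.102, 0.006]
contact_force: [-0.6, 0.8, -0.8]
opening: 0.0214
grip_force: 70.5
```

```bash
python3 -c "
from h import *
go(.6241,-.3042,.0870,.07)"
```

```text
t 7.3 pos [ 0.6202 -0.3103  0.1865] yaw 0.065 tilt [ 0.0036 -0.0035] open 0.0214 F [-0.6  0.8 -0.8]
  d_now [ 0.0039 -0.0062  0.0995] turn -0.005 d_after_turn [ 0.0043 -0.0058  0.0995]
```

Emit:
drive_tool(rows=[[[0.004,0.003,0.03],0],[[0,0,0.03],0],[[0,0,0.03],0],[[0,0,0.015],0],[[0,0,0],0],[[0,0,0],0]])

```text
t: 7.9
tool_pos: [0.6287, -0.3121, 0.0903]
tool_rot: [3.131, 0.109, 0.016]
contact_force: [-6.6, -4.3, 28.5]
opening: 0.0213
grip_force: 88.3
```

Emit:
drive_tool(rows=[[[0,0,0],0],[[0,0,0],0],[[0,0,0],0],[[0,0,-0.02],0],[[0,0,-0.04],0],[[0,0,-0.04],0],[[0,0,0],0]], jaw=0.6)

```text
t: 8.6
tool_pos: [0.6273, -0.3094, 0.188]
tool_rot: [3.133, 0.109, 0.017]
contact_force: [-0.5, -0.4, 1.1]
opening: 0.034
grip_force: 0.0
```

```bash
python3 -c "
from h import *
go(.6290,-.0345,.185,.012)
d=cam('top'); cv2.imwrite('pics/t1.png',cv2.resize(d['image'][140:330,260:500],None,fx=3,fy=3,interpolation=cv2.INTER_CUBIC))"
```

```text
t 8.6 pos [ 0.6273 -0.3094  0.188 ] yaw 0.07 tilt [ 0.0109 -0.006 ] open 0.034 F [-0.5 -0.4  1.1]
  d_now [ 0.0208 -0.2741  0.0014] turn 0.058 d_after_turn [ 0.005  -0.2749  0.003 ]
```

View pics/t1.png

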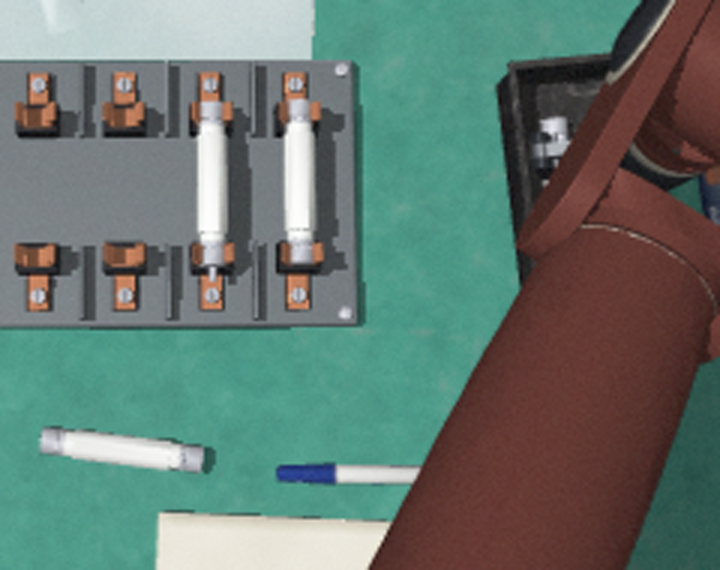

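The top crop shows the first blown fuse in the tray, its end at (552,135). Ways 1 and 2 are empty, and the way 3 fuse has its pin at (212,273).

```bash
python3 - <<'E'
from h import *
import pickle
s=pickle.load(open('side.pkl','rb'))
for z in(.15,.16,.166,.17): print(z,np.round((np.array(w2px(s,(.632,.033,z)))-[200,130])*3.7))
E
```

```text
0.15 [290. 273.]
0.16 [289. 260.]
0.166 [289. 253.]
0.17 [289. 248.]
```

Emit:
drive_tool(rows=[[[0,0,0],0.058],[[0,0,-0.01],0],[[0.0007,-0.0393,0],0],[[0.0007,-0.0393,0],0],[[0.0007,-0.0393,0],0],[[0.0007,-0.0393,0],0],[[0.0007,-0.0393,0],0],[[0.0007,-0.0393,0],0],[[0.0007,-0.0393,0],0],[[0,0,0],0]], jaw=0.4)

```text
t: 9.65
tool_pos: [0.6251, -0.028, 0.189]
tool_rot: [-3.139, -0.029, 0.003]
contact_force: [-0.0, 0.1, 1.0]
opening: 0.0516
grip_force: 0.0
```

```bash
python3 -c "
from h import *
go(.6290,-.0345,.1035,.012)"
```

```text
t 9.65 pos [ 0.6251 -0.028   0.189 ] yaw 0.018 tilt [-0.0021  0.002 ] open 0.0516 F [-0.   0.1  1. ]
  d_now [0.0039 0.0067 0.0855] turn 0.006 d_after_turn [0.0038 0.0065 0.0855]
```

Emit:
drive_tool(rows=[[[0.0038,0.0065,0.03],0.006],[[0,0,0.03],0],[[0,0,0.015],0],[[0,0,0.01],0],[[0,0,0],0]])

```text
t: 10.15
tool_pos: [0.6289, -0.0392, 0.1033]
tool_rot: [-3.141, -0.009, 0.005]
contact_force: [-0.6, 0.3, -0.1]
opening: 0.0512
grip_force: 0.0
```

Emit:
drive_tool(rows=[[[0,0,0],0],[[0,0,0],0],[[0,0,0],0],[[0,0,0],0]], jaw=1, grip_force=90)

```text
t: 10.55
tool_pos: [0.6309, -0.0376, 0.1072]
tool_rot: [-3.139, -0.009, -0.005]
contact_force: [-0.5, 6.3, 3.1]
opening: 0.0212
grip_force: 88.1
```

Emit:
drive_tool(rows=[[[0,0,-0.005],0],[[0,0,-0.005],0],[[0,0,-0.01],0],[[0,0,-0.01],0],[[0,0,-0.02],0],[[0,0,-0.03],0],[[0,0,-0.03],0],[[0,0,-0.01],0],[[0,0,0],0]])

```text
t: 11.45
tool_pos: [0.6314, -0.0396, 0.229]
tool_rot: [3.14, 0.009, 0.011]
contact_force: [0.3, 0.5, -1.4]
opening: 0.0209
grip_force: 90.2
```

```bash
python3 -c "
from h import *
go(.6255,-.340,.21,.07)"
```

```text
t 11.45 pos [ 0.6314 -0.0396  0.229 ] yaw 0.006 tilt [ 0.007  -0.0017] open 0.0209 F [ 0.3  0.5 -1.4]
  d_now [-0.0077  0.3003  0.0195] turn -0.064 d_after_turn [-0.0269  0.2993  0.019 ]
```

Emit:
drive_tool(rows=[[[0,0,0],-0.064],[[-0.0038,0.0428,0],0],[[-0.0038,0.0428,0],0],[[-0.0038,0.0428,0],0],[[-0.0038,0.0428,0],0],[[-0.0038,0.0428,0],0],[[-0.0038,0.0428,0],0],[[-0.0038,0.0428,0],0],[[0,0,0],0],[[0,0,0],0]])

```text
t: 12.45
tool_pos: [0.6232, -0.3403, 0.2226]
tool_rot: [-3.138, -0.106, 0.004]
contact_force: [0.1, 0.8, -2.5]
opening: 0.0208
grip_force: 90.1
```

Emit:
drive_tool(rows=[[[0,0,0.03],0],[[0,0,0.04],0],[[0,0,0.03],0],[[0,0,0.01],0],[[0,0,0],0],[[0,0,0],0]])

```text
t: 13.05
tool_pos: [0.6251, -0.3394, 0.1164]
tool_rot: [3.138, 0.111, 0.003]
contact_force: [-0.5, -1.2, -0.8]
opening: 0.021
grip_force: 90.1
```

Emit:
drive_tool(rows=[[[0,0,0.008],0],[[0,0,0.004],0],[[0,0,0],0]])

```text
t: 13.35
tool_pos: [0.624, -0.3396, 0.1028]
tool_rot: [-3.139, -0.109, 0.0]
contact_force: [-0.2, -1.1, -1.2]
opening: 0.0205
grip_force: 90.1
```

Emit:
drive_tool(rows=[[[0,0,0],0],[[0,0,0],0],[[0,0,0],0],[[0,0,-0.03],0],[[0,0,-0.04],0],[[0,0,-0.04],0],[[0,0,0],0],[[0,0,0],0]], jaw=0.6)

```text
t: 14.15
tool_pos: [0.625, -0.3403, 0.2155]
tool_rot: [3.137, 0.109, 0.005]
contact_force: [-0.7, -0.1, -0.9]
opening: 0.0346
grip_force: 0.0
```

```bash
python3 -c "
from h import *
go(.423,.0329,.18,1.463)"
```

```text
t 14.15 pos [ 0.625  -0.3403  0.2155] yaw 0.07 tilt [ 0.0035 -0.0024] open 0.0346 F [-0.7 -0.1 -0.9]
  d_now [-0.1756 -0.3864  0.0339] turn -1.393 d_after_turn [ 0.3493 -0.2409  0.0355]
```

Emit:
drive_tool(rows=[[[-0.0195,-0.0429,0.003],0],[[-0.0195,-0.0429,0.003],0],[[-0.0195,-0.0429,0.003],0],[[-0.0195,-0.0429,0.003],0],[[-0.0195,-0.0429,0.003],0],[[-0.0195,-0.0429,0.003],0],[[-0.0195,-0.0429,0.003],0],[[-0.0195,-0.0429,0.003],0],[[-0.0195,-0.0429,0.003],0]], jaw=0.3)

```text
t: 15.05
tool_pos: [0.42, 0.0346, 0.184]
tool_rot: [-3.139, -0.108, 0.004]
contact_force: [1.0, 1.7, -0.3]
opening: 0.0598
grip_force: 0.0
```

Emit:
drive_tool(rows=[[[0,0,0],-0.1393],[[0,0,0],-0.1393],[[0,0,0],-0.1393],[[0,0,0],-0.1393],[[0,0,0],-0.1393],[[0,0,0],-0.1393],[[0,0,0],-0.1393],[[0,0,0],-0.1393],[[0,0,0],-0.1393],[[0,0,0],-0.1393]])

```text
t: 16.05
tool_pos: [0.4211, 0.0333, 0.1841]
tool_rot: [-2.33, -2.103, 0.004]
contact_force: [0.6, -0.6, 0.5]
opening: 0.06
grip_force: 0.0
```

Emit:
drive_tool(rows=[[[0,0,0],0],[[0,0,0],0],[[0,0,0],0]])

```text
t: 16.35
tool_pos: [0.4218, 0.0333, 0.1853]
tool_rot: [-2.339, -2.095, 0.001]
contact_force: [0.6, -0.2, 1.5]
opening: 0.0593
grip_force: 0.0
```

```bash
python3 - <<'E'
from h import *
go(.423,.0329,.076,1.463)
for n in('top','side'):
    d=cam(n); cv2.imwrite(f'pics/{n}2.png',d['image'])
a=cv2.imread('pics/top2.png')[150:350,130:530]; b=cv2.imread('pics/side2.png')[160:400,190:440]
cv2.imwrite('pics/both2.png',np.hstack([cv2.resize(a[:,270:390],(360,600),interpolation=cv2.INTER_CUBIC),cv2.resize(b[20:,60:230],(440,569),interpolation=cv2.INTER_CUBIC).copy() if 0 else cv2.resize(b,(440,600),interpolation=cv2.INTER_CUBIC)]))
E
```

```text
t 16.35 pos [0.4218 0.0333 0.1853] yaw 1.461 tilt [-0.0012  0.0002] open 0.0593 F [ 0.6 -0.2  1.5]
  d_now [-0.0002  0.0014  0.1093] turn -0.002 d_after_turn [-0.0002  0.0012  0.1093]
```

View pics/both2.png

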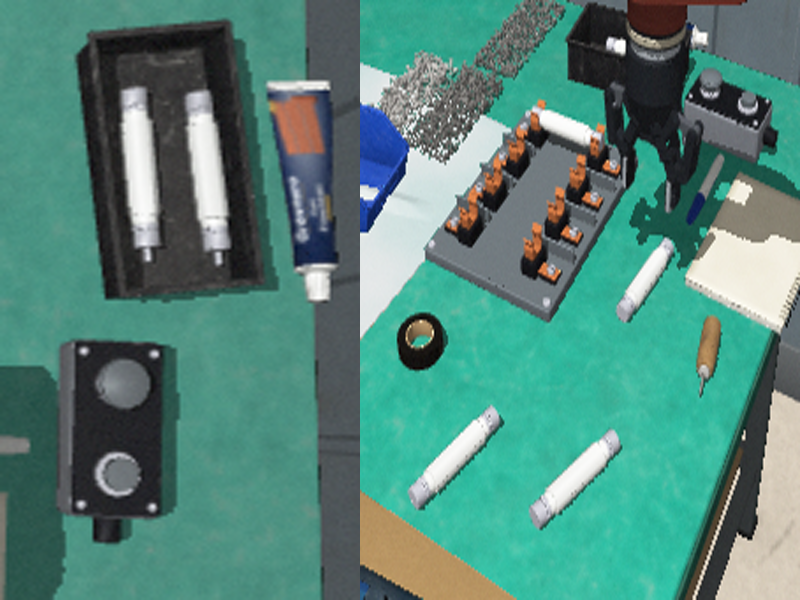

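The picture shows both blown fuses side by side in the tray. The spares are unmoved and the gripper is poised over spare C.

Emit:
drive_tool(rows=[[[0,0.001,0.04],0],[[0,0,0.04],0],[[0,0,0.02],0],[[0,0,0.008],0],[[0,0,0],0],[[0,0,0],0]])

```text
t: 17.05
tool_pos: [0.4242, 0.033, 0.0791]
tool_rot: [2.337, 2.097, 0.002]
contact_force: [0.9, 0.3, 1.1]
opening: 0.0592
grip_force: 0.0
```

Emit:
drive_tool(rows=[[[0,0,0],0],[[0,0,0],0],[[0,0,0],0],[[0,0,0],0],[[0,0,0],0]], jaw=1, grip_force=100)

```text
t: 17.55
tool_pos: [0.4241, 0.0331, 0.0795]
tool_rot: [2.337, 2.097, 0.002]
contact_force: [-2.2, 0.2, 6.4]
opening: 0.0202
grip_force: 98.7
```

Emit:
drive_tool(rows=[[[0,0,-0.01],0],[[0,0,-0.03],0],[[0,0,-0.04],0],[[0,0,-0.04],0],[[0,0,0],0],[[0,0,0],0]])

```text
t: 18.15
tool_pos: [0.4237, 0.0331, 0.1995]
tool_rot: [2.336, 2.097, 0.003]
contact_force: [0.5, -0.9, -1.6]
opening: 0.0199
grip_force: 98.4
```

Emit:
drive_tool(rows=[[[0,0,0],0.145],[[0,0,0],0.145],[[0,0,0],0.145],[[0,0,0],0.145],[[0,0,0],0.145],[[0,0,0],0.145],[[0,0,0],0.145],[[0,0,0],0.145],[[0,0,0],0.145],[[0,0,0],0.145]])

```text
t: 19.15
tool_pos: [0.4218, 0.0332, 0.1955]
tool_rot: [-3.141, -0.011, 0.007]
contact_force: [0.2, -0.8, 0.1]
opening: 0.0198
grip_force: 98.4
```

Emit:
drive_tool(rows=[[[0,0,0],0],[[0,0,0],0]])

```text
t: 19.35
tool_pos: [0.4223, 0.0332, 0.1964]
tool_rot: [-3.141, -0.025, 0.004]
contact_force: [0.9, -0.2, -1.0]
opening: 0.02
grip_force: 98.4
```

```bash
python3 -c "
from h import *
go(.6285,-.0345,.180,.012)"
```

```text
t 19.35 pos [0.4223 0.0332 0.1964] yaw 0.016 tilt [-0.0028  0.0003] open 0.02 F [ 0.9 -0.2 -1. ]
  d_now [0.2051 0.0709 0.0158] turn 0.004 d_after_turn [0.2053 0.0702 0.0164]
```

Emit:
drive_tool(rows=[[[0.041,0.014,0.003],0.004],[[0.041,0.014,0.003],0],[[0.041,0.014,0.003],0],[[0.041,0.014,0.003],0],[[0.041,0.014,0.003],0],[[0,0,0],0],[[0,0,0],0],[[0,0,0],0]])

```text
t: 20.15
tool_pos: [0.6278, -0.0345, 0.1823]
tool_rot: [-3.141, -0.016, 0.002]
contact_force: [-1.5, 0.6, -1.1]
opening: 0.0199
grip_force: 98.4
```

```bash
python3 - <<'E'
from h import *
go(.6285,-.0345,.1315,.012)
s=cam('side'); cv2.imwrite('pics/s3.png',cv2.resize(s['image'][130:290,200:400],None,fx=3.7,fy=3.7,interpolation=cv2.INTER_CUBIC))
o=ctrl.get_obs()['tool_pos']
for X in((0,0,-.068),(.0635,0,-.068),(-.0635,0,-.068)): print(np.round((np.array(w2px(s,o+X))-[200,130])*3.7))
E
```

```text
t 20.15 pos [ 0.6278 -0.0345  0.1823] yaw 0.01 tilt [-0.0015  0.0004] open 0.0199 F [-1.5  0.6 -1.1]
  d_now [0.0007 0.     0.0508] turn -0.002 d_after_turn [ 0.0007 -0.      0.0508]
[347. 270.]
[273. 248.]
[424. 294.]
```

View pics/s3.png

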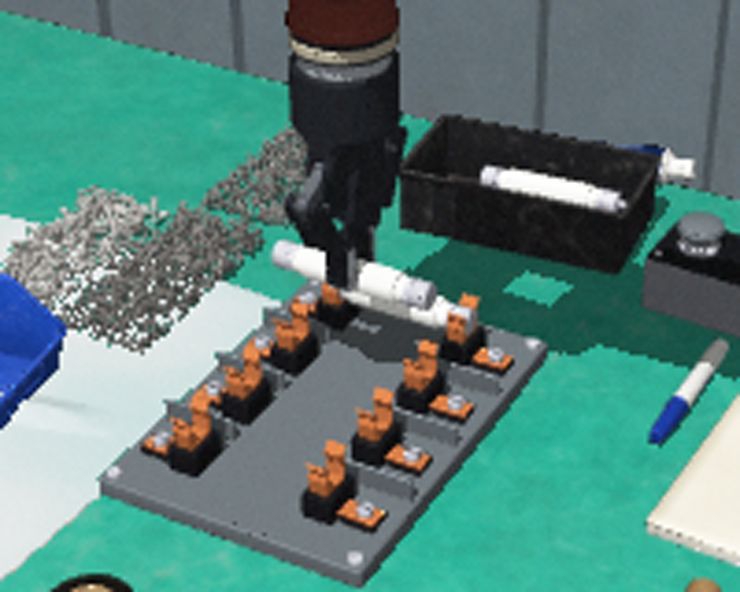

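The fuse is held level above way 3, with its ends at (275,250) and (430,292) and its axis in line with the clips. Going down to push it in.

Emit:
drive_tool(rows=[[[0.002,0,0.02],0],[[0,0,0.02],0],[[0,0,0.008],0],[[0,0,0],0],[[0,0,0],0]])

```text
t: 20.7
tool_pos: [0.6309, -0.0347, 0.136]
tool_rot: [-3.142, -0.014, -0.002]
contact_force: [0.7, 0.5, -1.1]
opening: 0.0198
grip_force: 98.4
```

Emit:
drive_tool(rows=[[[0,0,0.003],0],[[0,0,0.003],0],[[0,0,0.003],0],[[0,0,0.003],0],[[0,0,0],0]])

```text
t: 21.2
tool_pos: [0.6331, -0.0357, 0.1259]
tool_rot: [3.139, 0.014, 0.01]
contact_force: [1.4, -2.2, 4.7]
opening: 0.02
grip_force: 99.2
```

Emit:
drive_tool(rows=[[[0,0,0.003],0],[[0,0,0.003],0],[[0,0,0],0]])

```text
t: 21.5
tool_pos: [0.6316, -0.0357, 0.1174]
tool_rot: [3.14, 0.014, 0.003]
contact_force: [2.6, -4.7, 1.1]
opening: 0.0202
grip_force: 98.7
```

Emit:
drive_tool(rows=[[[0,0,0.003],0],[[0,0,0],0],[[0,0,0],0]])

```text
t: 21.8
tool_pos: [0.6318, -0.0357, 0.1173]
tool_rot: [3.14, 0.014, 0.002]
contact_force: [-5.6, -4.4, 15.8]
opening: 0.0201
grip_force: 100.5
```

Emit:
drive_tool(rows=[[[0,0,0],0],[[0,0,0],0],[[0,0,0],0],[[0,0,-0.03],0],[[0,0,-0.04],0],[[0,0,-0.03],0],[[0,0,0],0],[[0,0,0],0]], jaw=0.6)

```text
t: 22.6
tool_pos: [0.6309, -0.0346, 0.214]
tool_rot: [-3.141, -0.014, -0.001]
contact_force: [-0.5, 0.8, -0.9]
opening: 0.0339
grip_force: 0.0
```

```bash
python3 - <<'E'
from h import *
go(.5316,.3539,.20,1.32)
d=cam('top');s=cam('side')
a=cv2.resize(d['image'][225:325,130:220],(450,500),interpolation=cv2.INTER_CUBIC)
b=cv2.resize(s['image'][195:270,240:335],(340,268),interpolation=cv2.INTER_CUBIC)
c=cv2.resize(d['image'][155:255,305:435],(340,232)[0:2],interpolation=cv2.INTER_CUBIC)
cv2.imwrite('pics/m3.png',np.hstack([a,np.vstack([b,c])]))
E
```

```text
t 22.6 pos [ 0.6309 -0.0346  0.214 ] yaw 0.009 tilt [0.0004 0.0003] open 0.0339 F [-0.5  0.8 -0.9]
  d_now [-0.0958 -0.3894  0.0141] turn -1.311 d_after_turn [ 0.3517 -0.1926  0.014 ]
```

View pics/m3.png

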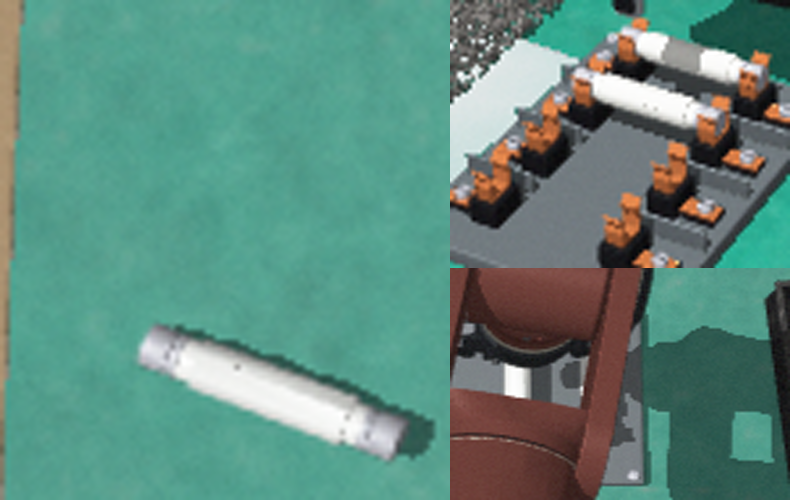

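Spare C is home in way 3. The last crop also shows that spare A is no longer at (167,243), so it has been knocked; spare B is unchanged at (184,303). I'll locate A by blob.

```bash
cat > find.py <<'E'
from h import *
def find():
    d=cam('top'); h=cv2.cvtColor(d['image'],cv2.COLOR_BGR2HSV)
    m=((h[...,1]<70)&(h[...,2]>110)).astype(np.uint8); m[:,:132]=0; m[:165]=0; m[345:]=0; m[:,340:]=0
    n,l,st,ce=cv2.connectedComponentsWithStats(m)
    for i in range(1,n):
        if 250<st[i,4]<1500:
            r=cv2.minAreaRect(np.argwhere(l==i)[:,::-1].astype(np.float32)); b=cv2.boxPoints(r)
            e=sorted([(np.linalg.norm(b[k]-b[(k+1)%4]),k) for k in range(4)])
            k1,k2=e[0][1],e[1][1]
            P=[px2w(d,*((b[k]+b[(k+1)%4])/2),.0115) for k in(k1,k2)]
            v=P[0]-P[1]; v=v if v[1]>0 else -v
            print('blob',st[i,4],'px',np.round(r[0],1),np.round(r[1],1),'w',((P[0]+P[1])/2).round(4),'len',np.linalg.norm(v).round(4),'yaw',np.arctan2(v[1],v[0]).round(3))
E
python3 -c "
from find import *
find(); go(.3894,.3044,.2,1.242)"
```

```text
blob 501 px [181.5 197.8] [53.6  9.9] w [0.6385 0.3193 0.0115] len 0.1291 yaw 1.146
blob 382 px [321.2 201.4] [30.6 14.8] w [ 0.6331 -0.0145  0.0115] len 0.0733 yaw 1.404
blob 533 px [183.7 302.8] [54.9 10.4] w [0.3898 0.3057 0.0115] len 0.1291 yaw 1.215
t 22.75 pos [ 0.6296 -0.0346  0.2113] yaw 0.009 tilt [-0.0042  0.0009] open 0.034 F [ 0.2  0.  -0.5]
  d_now [-0.2372 -0.3411  0.0126] turn -1.233 d_after_turn [ 0.2433 -0.3368  0.0113]
```

Emit:
drive_tool(rows=[[[-0.0264,-0.0379,0.001],0],[[-0.0264,-0.0379,0.001],0],[[-0.0264,-0.0379,0.001],0],[[-0.0264,-0.0379,0.001],0],[[-0.0264,-0.0379,0.001],0],[[-0.0264,-0.0379,0.001],0],[[-0.0264,-0.0379,0.001],0],[[-0.0264,-0.0379,0.001],0],[[-0.0264,-0.0379,0.001],0]], jaw=0.35)

```text
t: 23.65
tool_pos: [0.3881, 0.305, 0.2031]
tool_rot: [3.14, 0.013, -0.004]
contact_force: [0.9, 1.1, 0.1]
opening: 0.0553
grip_force: 0.0
```

Emit:
drive_tool(rows=[[[0,0,0],-0.1356],[[0,0,0],-0.1356],[[0,0,0],-0.1356],[[0,0,0],-0.1356],[[0,0,0],-0.1356],[[0,0,0],-0.1356],[[0,0,0],-0.1356],[[0,0,0],-0.1356],[[0,0,0],-0.1356]])

```text
t: 24.55
tool_pos: [0.3894, 0.3037, 0.2029]
tool_rot: [-2.561, -1.818, 0.006]
contact_force: [1.1, -0.5, -0.1]
opening: 0.0553
grip_force: 0.0
```

Emit:
drive_tool(rows=[[[0,0,0],0],[[0,0,0],0],[[0,0,0],0]])

```text
t: 24.85
tool_pos: [0.3899, 0.304, 0.2042]
tool_rot: [-2.568, -1.809, 0.002]
contact_force: [-0.1, -0.5, -0.8]
opening: 0.0556
grip_force: 0.0
```

```bash
python3 -c "
from h import *
go(.3896,.305,.0785,1.23)"
```

```text
t 24.85 pos [0.3899 0.304  0.2042] yaw 1.227 tilt [-0.0012 -0.0006] open 0.0556 F [-0.1 -0.5 -0.8]
  d_now [ 0.001  -0.0006  0.1257] turn -0.003 d_after_turn [ 0.0009 -0.0007  0.1257]
```

Emit:
drive_tool(rows=[[[0.001,0,0.04],0],[[0,0,0.04],0],[[0,0,0.03],0],[[0,0,0.012],0],[[0,0,0.003],0],[[0,0,0],0],[[0,0,0],0]])

```text
t: 25.55
tool_pos: [0.3919, 0.3058, 0.0819]
tool_rot: [2.567, 1.811, 0.006]
contact_force: [-0.5, 0.3, -0.0]
opening: 0.0554
grip_force: 0.0
```

Emit:
drive_tool(rows=[[[0,0,0],0],[[0,0,0],0],[[0,0,0],0],[[0,0,0],0],[[0,0,0],0]], jaw=1)

```text
t: 26.05
tool_pos: [0.3914, 0.3055, 0.0815]
tool_rot: [2.567, 1.811, 0.003]
contact_force: [-1.6, -0.8, 6.6]
opening: 0.0192
grip_force: 98.6
```

Emit:
drive_tool(rows=[[[0,0,-0.01],0],[[0,0,-0.03],0],[[0,0,-0.04],0],[[0,0,-0.04],0],[[0,0,0],0],[[0,0,0],0]])

```text
t: 26.65
tool_pos: [0.391, 0.3053, 0.2015]
tool_rot: [2.566, 1.811, 0.005]
contact_force: [-0.4, 0.1, -1.4]
opening: 0.0197
grip_force: 98.4
```

```bash
python3 -c "
from h import *
go(.629,.0335,.180,.012)"
```

```text
t 26.65 pos [0.391  0.3053 0.2015] yaw 1.229 tilt [0.0027 0.0015] open 0.0197 F [-0.4  0.1 -1.4]
  d_now [-0.1764  0.3152  0.0217] turn 1.217 d_after_turn [0.2347 0.2746 0.0215]
```

Emit:
drive_tool(rows=[[[0,0,0],0.1352],[[0,0,0],0.1352],[[0,0,0],0.1352],[[0,0,0],0.1352],[[0,0,0],0.1352],[[0,0,0],0.1352],[[0,0,0],0.1352],[[0,0,0],0.1352],[[0,0,0],0.1352]])

```text
t: 27.55
tool_pos: [0.3894, 0.3043, 0.1973]
tool_rot: [3.139, 0.011, -0.006]
contact_force: [0.4, -0.1, -0.8]
opening: 0.0195
grip_force: 98.3
```

Emit:
drive_tool(rows=[[[0.0261,0.0305,0.001],0],[[0.0261,0.0305,0.001],0],[[0.0261,0.0305,0.001],0],[[0.0261,0.0305,0.001],0],[[0.0261,0.0305,0.001],0],[[0.0261,0.0305,0.001],0],[[0.0261,0.0305,0.001],0],[[0.0261,0.0305,0.001],0],[[0.0261,0.0305,0.001],0]])

```text
t: 28.45
tool_pos: [0.6284, 0.0321, 0.188]
tool_rot: [-3.141, -0.019, 0.007]
contact_force: [0.6, 0.6, -0.3]
opening: 0.0194
grip_force: 98.4
```

Emit:
drive_tool(rows=[[[0,0,0],0],[[0,0,0],0],[[0,0,0],0],[[0,0,0],0]])

```text
t: 28.85
tool_pos: [0.6278, 0.0345, 0.19]
tool_rot: [-3.141, -0.022, 0.003]
contact_force: [-0.2, 0.3, -0.5]
opening: 0.0196
grip_force: 98.5
```

```bash
python3 -c "
from h import *
go(.629,.0335,.1335,.012)"
```

```text
t 28.85 pos [0.6278 0.0345 0.19  ] yaw 0.014 tilt [-0.0017  0.0003] open 0.0196 F [-0.2  0.3 -0.5]
  d_now [0.0013 0.001  0.0565] turn 0.002 d_after_turn [0.0012 0.001  0.0565]
```

Emit:
drive_tool(rows=[[[0.001,0.001,0.025],0],[[0,0,0.02],0],[[0,0,0.008],0],[[0,0,0],0],[[0,0,0.003],0],[[0,0,0.003],0],[[0,0,0.003],0],[[0,0,0],0]])

```text
t: 29.65
tool_pos: [0.6314, 0.0321, 0.1314]
tool_rot: [3.141, 0.02, 0.006]
contact_force: [0.0, -2.0, 3.4]
opening: 0.0195
grip_force: 100.7
```

Emit:
drive_tool(rows=[[[0,0,0.003],0],[[0,0,0.003],0],[[0,0,0.003],0],[[0,0,0],0],[[0,0,0],0]])

```text
t: 30.15
tool_pos: [0.6297, 0.032, 0.1196]
tool_rot: [3.141, 0.02, -0.001]
contact_force: [0.6, -2.5, -0.8]
opening: 0.0197
grip_force: 100.1
```

Emit:
drive_tool(rows=[[[0,0,0.003],0],[[0,0,0],0],[[0,0,0],0]])

```text
t: 30.45
tool_pos: [0.6299, 0.0321, 0.1193]
tool_rot: [3.14, 0.02, -0.002]
contact_force: [-7.3, -3.3, 13.0]
opening: 0.0196
grip_force: 101.8
```

Emit:
drive_tool(rows=[[[0,0,0],0],[[0,0,0],0],[[0,0,0],0],[[0,0,-0.03],0],[[0,0,-0.04],0],[[0,0,-0.03],0],[[0,0,0],0],[[0,0,0],0]], jaw=0.6)

```text
t: 31.25
tool_pos: [0.6301, 0.0327, 0.2174]
tool_rot: [-3.141, -0.02, -0.002]
contact_force: [-0.7, 0.6, -0.8]
opening: 0.034
grip_force: 0.0
```

```bash
python3 -c "
from find import *
find(); go(.6385,.3193,.2,1.146)"
```

```text
blob 254 px [332.4 202.6] [ 6.5 47.2] w [ 0.6308 -0.0415  0.0115] len 0.1146 yaw 3.091
blob 500 px [181.5 197.8] [53.6  9.9] w [0.6385 0.3193 0.0115] len 0.1291 yaw 1.146
blob 613 px [287.1 201.3] [37.4 19.7] w [0.6327 0.0671 0.0115] len 0.0896 yaw 1.5
blob 778 px [327.5 327.5] [33. 23.] w [ 0.3348 -0.0313  0.0115] len 0.0762 yaw 0.005
t 31.3 pos [0.6293 0.0327 0.2157] yaw 0.012 tilt [-0.0018  0.0004] open 0.0341 F [-0.9  0.5 -0.9]
  d_now [ 0.0128 -0.2865  0.0158] turn -1.134 d_after_turn [ 0.2649 -0.1097  0.0157]
```

Emit:
drive_tool(rows=[[[0.0018,-0.041,0.001],0],[[0.0018,-0.041,0.001],0],[[0.0018,-0.041,0.001],0],[[0.0018,-0.041,0.001],0],[[0.0018,-0.041,0.001],0],[[0.0018,-0.041,0.001],0],[[0.0018,-0.041,0.001],0],[[0,0,0],-0.142],[[0,0,0],-0.142]], jaw=0.5)

```text
t: 32.2
tool_pos: [0.6373, 0.321, 0.2063]
tool_rot: [3.104, 0.477, -0.008]
contact_force: [-0.8, -0.8, 0.3]
opening: 0.0429
grip_force: 0.0
```

Emit:
drive_tool(rows=[[[0,0,0],-0.142],[[0,0,0],-0.142],[[0,0,0],-0.142],[[0,0,0],-0.142],[[0,0,0],-0.142],[[0,0,0],-0.142],[[0,0,0],0],[[0,0,0],0],[[0,0,0],0]])

```text
t: 33.1
tool_pos: [0.6385, 0.3195, 0.2087]
tool_rot: [-2.639, -1.703, 0.003]
contact_force: [0.1, 0.4, -0.3]
opening: 0.0427
grip_force: 0.0
```

```bash
python3 - <<'E'
from h import *
go(.6385,.319,.0785,1.15)
d=cam('top');s=cam('side')
u,v=map(int,w2px(s,(.63,.3,.03)))
a=cv2.resize(d['image'][150:270,130:290],(440,330),interpolation=cv2.INTER_CUBIC)
b=cv2.resize(s['image'][v-70:v+50,u-60:u+60],(360,330)[0:2],interpolation=cv2.INTER_CUBIC)
c=cv2.resize(s['image'][195:270,240:335],(342,270),interpolation=cv2.INTER_CUBIC)
im=np.zeros((600,800,3),np.uint8); im[:330,:440]=a; im[:330,440:]=b; im[330:,:342]=c; cv2.imwrite('pics/m4.png',im)
E
```

```text
t 33.1 pos [0.6385 0.3195 0.2087] yaw 1.146 tilt [-0.0017 -0.0005] open 0.0427 F [ 0.1  0.4 -0.3]
  d_now [-0.0003  0.0004  0.1302] turn -0.004 d_after_turn [-0.0005  0.0002  0.1302]
```

View pics/m4.png

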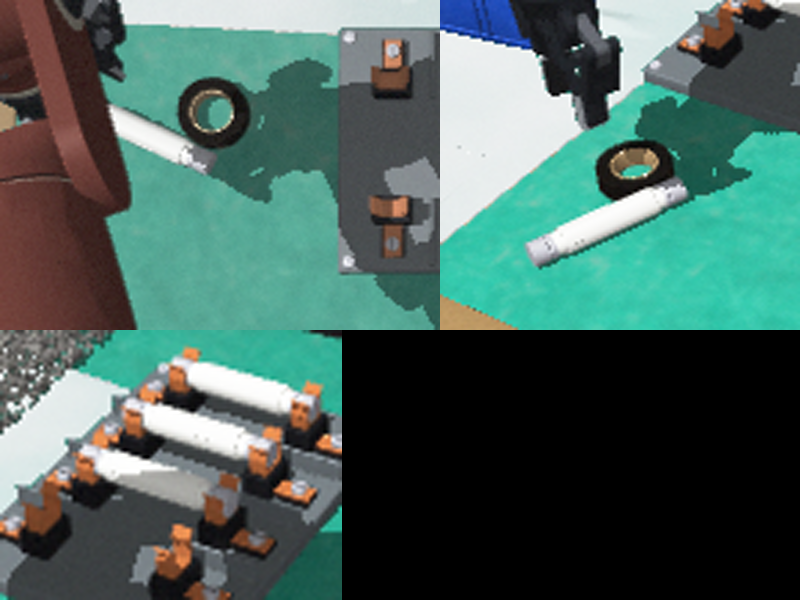

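The crops show spare A lying beside the tape roll, its right end at (200,158) almost touching it. The fingers stay about 7 mm clear of the tape. Way 2's fuse is seated at the same height as its neighbours. Going down.

Emit:
drive_tool(rows=[[[0.002,0,0.04],0],[[0,0,0.04],0],[[0,0,0.03],0],[[0,0,0.012],0],[[0,0,0.006],0],[[0,0,0],0],[[0,0,0],0]])

```text
t: 33.9
tool_pos: [0.641, 0.322, 0.0843]
tool_rot: [2.637, 1.706, 0.006]
contact_force: [-0.3, 0.1, -0.4]
opening: 0.0428
grip_force: 0.0
```

Emit:
drive_tool(rows=[[[0,0,0],0],[[0,0,0],0],[[0,0,0],0],[[0,0,0],0],[[0,0,0],0]], jaw=1)

```text
t: 34.4
tool_pos: [0.6412, 0.3221, 0.0847]
tool_rot: [2.637, 1.706, 0.007]
contact_force: [-0.8, 0.1, 6.4]
opening: 0.0192
grip_force: 100.9
```

Emit:
drive_tool(rows=[[[0,0,-0.01],0],[[0,0,-0.03],0],[[0,0,-0.04],0],[[0,0,-0.04],0],[[0,0,0],0],[[0,0,0],0]])

```text
t: 35.0
tool_pos: [0.6402, 0.3216, 0.2038]
tool_rot: [2.637, 1.706, 0.004]
contact_force: [0.1, -0.8, -2.6]
opening: 0.0188
grip_force: 100.0
```

```bash
python3 -c "
from h import *
go(.630,.1015,.190,.012)"
```

```text
t 35.0 pos [0.6402 0.3216 0.2038] yaw 1.148 tilt [0.0026 0.0009] open 0.0188 F [ 0.1 -0.8 -2.6]
  d_now [-0.2049  0.0809  0.0135] turn 1.136 d_after_turn [-0.0128  0.22    0.0138]
```

Emit:
drive_tool(rows=[[[0,0,0],0.142],[[0,0,0],0.142],[[0,0,0],0.142],[[0,0,0],0.142],[[0,0,0],0.142],[[0,0,0],0.142],[[0,0,0],0.142],[[0,0,0],0.142],[[0,0,0],0]])

```text
t: 35.9
tool_pos: [0.6384, 0.3209, 0.1986]
tool_rot: [3.14, 0.02, -0.008]
contact_force: [-0.2, 0.2, -2.2]
opening: 0.0193
grip_force: 100.0
```

Emit:
drive_tool(rows=[[[-0.0021,0.0367,0],0],[[-0.0021,0.0367,0],0],[[-0.0021,0.0367,0],0],[[-0.0021,0.0367,0],0],[[-0.0021,0.0367,0],0],[[-0.0021,0.0367,0],0],[[0,0,0],0],[[0,0,0],0],[[0,0,0],0],[[0,0,0],0]])

```text
t: 36.9
tool_pos: [0.6296, 0.1023, 0.2014]
tool_rot: [-3.141, -0.023, 0.001]
contact_force: [-0.8, 0.5, -1.1]
opening: 0.0188
grip_force: 100.0
```

```bash
python3 - <<'E'
from h import *
go(.630,.1015,.1365,.012)
s=cam('side'); cv2.imwrite('pics/s5.png',cv2.resize(s['image'][130:290,200:400],None,fx=3.7,fy=3.7,interpolation=cv2.INTER_CUBIC))
o=ctrl.get_obs()['tool_pos']
for X in((0,0,-.073),(.0635,0,-.073),(-.0635,0,-.073)): print(np.round((np.array(w2px(s,o+X))-[200,130])*3.7))
E
```

```text
t 36.9 pos [0.6296 0.1023 0.2014] yaw 0.015 tilt [-0.0008  0.0002] open 0.0188 F [-0.8  0.5 -1.1]
  d_now [0.0004 0.0008 0.0649] turn 0.003 d_after_turn [0.0003 0.0008 0.0649]
[239. 351.]
[160. 325.]
[321. 378.]
```

View pics/s5.png

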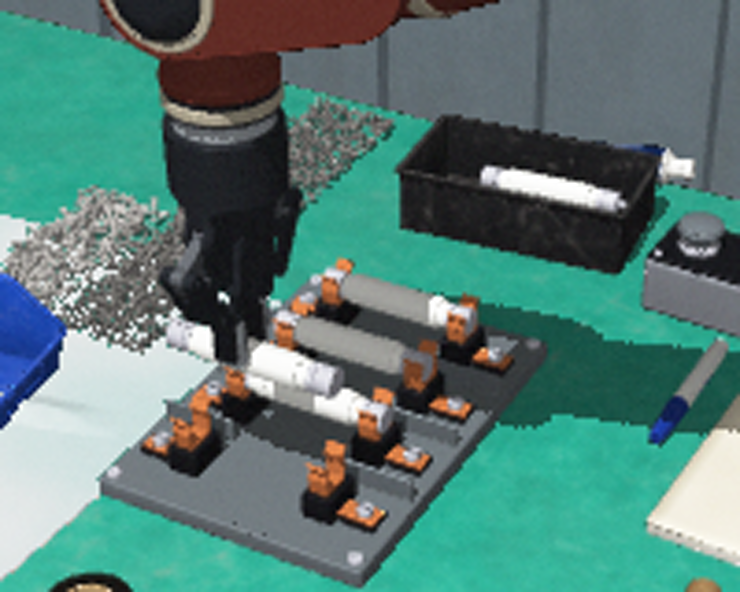

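The fuse is held above way 1, its ends at (172,333) and (335,380), sitting about 4–8 mm towards −x in the grip. I'll shift +4 mm along x, then go down and push.

Emit:
drive_tool(rows=[[[0.004,0.001,0.025],0],[[0,0,0.025],0],[[0,0,0.012],0],[[0,0,0],0],[[0,0,0.003],0],[[0,0,0.003],0],[[0,0,0],0]])

```text
t: 37.65
tool_pos: [0.6349, 0.1, 0.1355]
tool_rot: [3.141, 0.02, 0.005]
contact_force: [0.5, -1.5, 1.0]
opening: 0.0193
grip_force: 100.5
```

Emit:
drive_tool(rows=[[[0,0,0.003],0],[[0,0,0.003],0],[[0,0,0.003],0],[[0,0,0.003],0],[[0,0,0],0],[[0,0,0],0]])

```text
t: 38.25
tool_pos: [0.6345, 0.1, 0.1225]
tool_rot: [3.141, 0.02, 0.003]
contact_force: [2.0, -2.2, 2.7]
opening: 0.0191
grip_force: 100.6
```

Emit:
drive_tool(rows=[[[0,0,0.002],0],[[0,0,0.002],0],[[0,0,0],0],[[0,0,0],0]])

```text
t: 38.65
tool_pos: [0.6347, 0.1, 0.1223]
tool_rot: [3.141, 0.02, 0.001]
contact_force: [-9.4, -3.4, 20.8]
opening: 0.019
grip_force: 102.9
```

Emit:
drive_tool(rows=[[[0,0,0],0],[[0,0,0],0],[[0,0,0],0],[[0,0,-0.03],0],[[0,0,-0.04],0],[[0,0,-0.03],0],[[0,0,0],0],[[0,0,0],0]], jaw=0.6)

```text
t: 39.45
tool_pos: [0.6338, 0.1004, 0.2179]
tool_rot: [-3.141, -0.02, -0.0]
contact_force: [0.0, -0.4, -0.4]
opening: 0.0343
grip_force: 0.0
```

```bash
python3 -c "
from h import *
go(.3849,-.2825,.2,.24)"
```

```text
t 39.45 pos [0.6338 0.1004 0.2179] yaw 0.012 tilt [0.0002 0.0004] open 0.0343 F [ 0.  -0.4 -0.4]
  d_now [-0.2537  0.3797  0.0177] turn -0.228 d_after_turn [-0.3328  0.3127  0.0179]
```

Emit:
drive_tool(rows=[[[-0.0254,0.038,0.001],0],[[-0.0254,0.038,0.001],0],[[-0.0254,0.038,0.001],0],[[-0.0254,0.038,0.001],0],[[-0.0254,0.038,0.001],0],[[-0.0254,0.038,0.001],0],[[-0.0254,0.038,0.001],0],[[-0.0254,0.038,0.001],0],[[-0.0254,0.038,0.001],0],[[-0.0254,0.038,0.001],0]], jaw=1)

```text
t: 40.45
tool_pos: [0.3824, -0.2832, 0.2052]
tool_rot: [-3.138, -0.02, 0.004]
contact_force: [1.3, -0.5, -0.2]
opening: 0.0001
grip_force: 0.0
```

Emit:
drive_tool(rows=[[[0,0,0],0],[[0,0,0],0],[[0,0,0],0]])

```text
t: 40.75
tool_pos: [0.3846, -0.2817, 0.2064]
tool_rot: [-3.139, -0.021, 0.003]
contact_force: [-0.5, 0.8, -0.4]
opening: -0.0
grip_force: 0.0
```

```bash
python3 - <<'E'
from h import *
go(.3849,-.2825,.15,.012)
d=cam('top'); cv2.imwrite('pics/f.png',cv2.resize(d['image'][152:257,245:390],None,fx=5.5,fy=5.5,interpolation=cv2.INTER_CUBIC))
E
```

```text
t 40.75 pos [ 0.3846 -0.2817  0.2064] yaw 0.013 tilt [-0.0016  0.0024] open -0.0 F [-0.5  0.8 -0.4]
  d_now [0.0004 0.0009 0.0564] turn 0.001 d_after_turn [0.0003 0.0008 0.0564]
```

View pics/f.png

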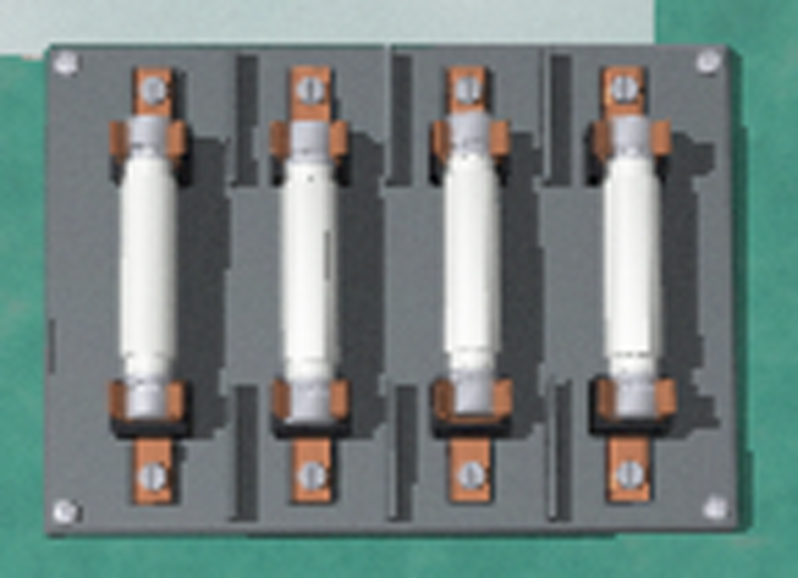

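All four ways hold pinless fuses, seated level. Their mid-points in the crop are at rows of about 266, 271, 264 and 267, within about 3 mm of each other. Pressing start.

Emit:
drive_tool(rows=[[[0,0.001,0.03],0],[[0,0,0.025],0],[[0,0,0.01],0],[[0,0,0.003],0],[[0,0,0.003],0],[[0,0,0],0]])

```text
t: 41.4
tool_pos: [0.3854, -0.284, 0.138]
tool_rot: [3.141, 0.02, 0.002]
contact_force: [-0.4, 2.6, 3.4]
opening: 0.0003
grip_force: 1.4
```

Emit:
drive_tool(rows=[[[0,0,0.002],0],[[0,0,0.002],0],[[0,0,0],0],[[0,0,0],0]])

```text
t: 41.8
tool_pos: [0.3855, -0.2845, 0.134]
tool_rot: [3.14, 0.019, 0.004]
contact_force: [1.1, 2.0, 5.5]
opening: -0.0002
grip_force: 2.7
```

Emit:
drive_tool(rows=[[[0,0,0.002],0],[[0,0,0.001],0],[[0,0,0],0],[[0,0,0],0]])

```text
t: 42.2
tool_pos: [0.3856, -0.2846, 0.1334]
tool_rot: [3.141, 0.019, 0.002]
contact_force: [-5.0, 9.2, 19.9]
opening: 0.0002
grip_force: 10.2
```

Emit:
drive_tool(rows=[[[0,0,-0.02],0],[[0,0,-0.04],0],[[0,0,-0.04],0],[[0,0,0],0],[[0,0,0],0],[[0,0,0],0]])

```text
t: 42.8
tool_pos: [0.384, -0.2836, 0.2283]
tool_rot: [-3.14, -0.019, 0.003]
contact_force: [0.8, 0.9, 0.0]
opening: 0.0002
grip_force: 0.0
```

```bash
python3 -c "
from station import ctrl
print(ctrl.finish_job())"
```

```text
the job is handed in; nothing more can be done
None
```

I handed the job in at about 43 s of the 210 s limit; the hand-in gave no verdict. Both buttons were pressed fully down and released, the two blown fuses (ways 2 and 3) are in the tray, and the three spares are snapped into ways 1–3. The sound fuse in way 4, the tape and the marker were not moved.

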